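Shut the stock drawer, unbolt the sagging gate and hold it ajar

TASK

Finish restocking the desk unit: first push the loaded drawer fully shut. Then take the ball handle of the gate's bolt, raise the sagging bolt over the keeper's bent lip while drawing it back, without forcing the keeper, and with the handle still in the gripper swing the sprung gate ajar, its free edge about 8 cm out, so that a colleague can slip a folder in. Finish while holding it there, drawer still shut, and leave the other things on the desk and on the unit where they are.

Things in the scene. Friction and masses are not known exactly. Their poses are not given: they have to be found in the camera images.
- unit: White desk unit, fixed, 410 mm wide (y), 240 deep (x), 125 high. Origin: middle of the front face's lower edge, on the desk. x points from the front into the unit, y to the left seen from the robot, z up. In the front: drawer on the left (y 55 to 200 mm), a divider at y 22 to 50 mm that carries the bolt's keeper, and the barred gate on the right (y -200 to 20 mm).
- drawer (a joint): How far the drawer stands open, m: 0 fully shut, at most 0.13. It slides along the unit's x, opening towards the robot. Running friction about 1.5 N; it stays where it is left.
- drawer_face (a point): Point on the outer face of the drawer's front panel, midway across, 100 mm above the desk; moves with the drawer. The panel is 143 mm wide, from 14 to 114 mm above the desk. A bow pull 80 mm wide stands out 26 mm from it at 50 mm above the desk; above the pull the panel is plain and free to be pushed.
- gate (a joint): Opening angle of the gate, rad: 0 shut, up to 1.5; its free (left) edge swings out towards the robot, anticlockwise seen from above. The gate reaches 217 mm from its hinge, is 12 mm thick and 13 to 112 mm above the desk. A spring pulls it shut with 0.2 + 0.4 x angle N m. It opens only when the bolt is out of the keeper.
- gate_pivot (a point): Point on the gate's vertical hinge axis, at the right end of the gate: x = 6 mm, y = -198 mm in the unit's frame, 60 mm above the desk.
- bolt_pull (a joint): How far the barrel bolt is drawn back along the gate towards the hinge, m: 0 home in the keeper, 0.045 fully drawn. With the gate shut this runs along the unit's -y; it turns with the gate. Friction 1 N; it stays where left. From 0.026 on, the bolt's head is out of the keeper and the gate is free.
- bolt_lift (a joint): How far the bolt is raised in its worn guides, m: 0 sagging under its own weight (about 2 N), at most 0.018; it drops when let go. Its head, a 28 mm collar, hangs 8 mm behind the keeper's bent-up lip: drawing jams unless the bolt is raised by 0.009 or more, and it must stay raised until drawn by 0.020.
- knob: The bolt's handle: a black 24 mm ball on an upright steel stem (8 mm thick, 75 mm below the ball) in front of the gate. Origin: the ball's centre; at the start x = -18, y = -33, z = 172 mm in the unit's frame, so the ball stands clear above the unit's top and can be pinched from above. It moves only with bolt and gate; its axes are the unit's, turned with the gate.
- keeper: Bent steel keeper, fixed on the divider: 28 mm wide (unit's y 22 to 50 mm), standing out 41 mm from the front, 56 to 119 mm above the desk, open at the top. Inside, a 6 mm thick lip (y 30 to 36 mm) stands up to 79 mm above the desk under the bolt; a front cheek keeps the bolt's head from swinging out. It would bend further under more than 35 N. Its frame is the unit's.
- mouse: Bystander: black computer mouse, about 75 x 60 mm, 33 high. Origin: centre of its underside (under the rear hump).
- stapler: Bystander: black stapler, 130 x 36 mm, 52 high. Origin: centre of its underside.
- tape: Bystander: roll of clear tape lying flat, 90 mm across, 20 high. Origin: centre of its underside.
- mug: Bystander: white mug, 80 mm across plus handle, 95 high. Origin: centre of its underside.
- notes: Bystander: block of yellow sticky notes 76 x 76 x 30 mm, lying on top of the desk unit towards the back. Origin: centre of its underside.
- paste: Bystander: small jar 60 mm across, 85 high. Origin: centre of its underside.
- sprayer: Bystander: white pump sprayer with red head, 120 mm across, about 250 high. Origin: centre of its underside.

How it is judged:
On the way, in this order (a step that is already met when the one before it is completed fails the run):
1. the drawer is fully shut, the bolt still home (value of joint drawer below 0.004 m and value of joint bolt_pull below 0.01 m), for 0.2 s.
2. the bolt is drawn out of the keeper, the handle in the fingers (value of joint bolt_pull above 0.026 m and contact force between the fingers and knob above 0.5 N), for 0.1 s.
At the end, for the whole second after the job is handed in: Gate held between 0.25 and 0.55 rad open (free edge about 5.5 to 11.5 cm out) and not swinging (under 0.1 rad/s), bolt drawn at least 26 mm, drawer within 6 mm of shut, the fingers still on the bolt's handle with more than 1 N (value of joint gate between 0.25 and 0.55 rad and velocity of joint gate between -0.1 and 0.1 rad/s and value of joint bolt_pull above 0.026 m and value of joint drawer below 0.006 m and contact force between the fingers and knob above 1 N); the arm keeps its last pose, push and grip.
It fails at once if one of the bystanders is pushed or knocked more than 30 mm from its place (distance of any of mouse, stapler, tape, mug, notes, paste, sprayer from where it was at the start of the episode above 0.03 m).
It fails at once if the bent keeper is forced: something presses on it with more than 35 N (contact force between keeper and anything else above 35 N).
It also fails if it takes over 42 s, if anything falls off the work surface, if the arm or the gripper's body presses on something with over 40 N, if the wrist force passes 120 N, or if a joint passes its speed limit or range.

ROBOT

A 7-joint arm with a two-finger parallel gripper is mounted at the origin on the work surface. World frame = base frame: x ahead of the robot, y to its left, z up, the work surface at z = 0. Lengths are in m, angles in rad, forces in N, time in s.
With the tool pointing down it reaches from about 0.425 to 0.925 m from the base axis. Payload 6.8 kg.
Tool frame: the origin (TCP) lies midway between the tips of the shut fingers; the grasp point (between the pads) lies 19 mm behind it; z points along the fingers, y is the line along which they close (so a half turn about z gives the same grasp; the last joint's range is limited). The gripper opens to 85 mm and grips with 20 to 120 N. Pads are 22 mm wide; open, the fingers measure 114 mm over their backs; the gripper's body (76 mm by 85 mm) begins 54 mm behind the grasp point. The pads swing forward as they close: fully open they stand 13 mm farther back than shut.
Start: joints at [-1.456, 0.477, 0.022, 1.555, -0.011, 1.109, -0.083], TCP at [0.149, 0.658, 0.202] pointing down, gripper open.
Joint ranges: [-2.96, 2.96], [-0.34, 2.1], [-1.41, 1.46], [0.24, 2.44], [-1.37, 4.51], [0.17, 1.92], [-2.96, 2.96]. Speed limits (rad/s): [2.39, 2.39, 3.14, 3.14, 3.14, 3.14, 3.14].

INTERFACE

Orientations are given as a rotation vector (axis times angle).
In Python, from bench import r gives the robot as it stands. The module is installed in compiled form; this text tells all that it offers.
- The arm moves only by the tool apply_moves, never from a script. Its argument "rows" is a list of rows, each a list of 6 numbers: the shift along the tool's x, y, z scaled (see below), then the turn, a rotation vector about the tool's x, y, z scaled (see below). A call has 1 to 5 rows; each row is the pose to reach, as a shift and turn from the pose commanded when the call began, along the tool's axes at that moment; what a row does not reach only later rows make up. The controller multiplies each number of a shift by 0.25 m and each number of a turn by 90 degrees. A row lasts 1/8 s, in which the tool goes at most 62.5 mm and 10.7 degrees, less where a joint would pass 70% of its speed; a pose out of reach is approached as far as the arm can. A call with a number of a shift or a turn outside -1 to 1 is refused whole. A call with a gripper value outside its range is refused whole. "claw" is the opening, from 0 (shut) to 1 (fully open), set as the call begins (left out, the last holds). The fingers move at their own pace and stop on an object; "newtons" is the grip in N (left out, the last holds). Time passes only in rows, so rows that repeat a pose let the fingers close. It gives the time, the measured TCP pose, the force, the opening and the grip force at its end, in the units of the state.
- r.get_obs(): the state, without advancing time (a new reading comes with each control period).
- r.grab_frame(name): name is "side" or "top"; returns a dict with "pixels" (400x640x3 uint8, red, green, blue), "intrinsics" (3x3 intrinsics, pixels), "dist" ([k1, k2, p1, p2, k3] as OpenCV has them; the pictures are not rectified), "eye" and "attitude" of the camera in the world. Camera axes: x right, y up, looking along -z (the intrinsics and any distortion apply to the point x, -y, -z); pixel columns grow to the right and rows downward; lengths in m; the calibration is good to about 2 mm. A picture is of the moment at which its call begins. There is no depth.
- r.hand_in(): hands the job in; it is judged then, once.
Trained networks look in a picture, given as the dict that the camera call returned (one of the last four; its "shot" number tells which), for a name from the list of things; names that differ only in an ending like _2 or _b are one class to them, and where a whole thing is asked for, a point or a joint stands for the part that bears it (a point fixed in the world has none). Each returns a list of dicts, best first, with "conf" (0 to 1); they miss things now and then, are a little off and sometimes report something else, mostly with a low value. They report only what shows in the picture. A call takes as long as a camera call.
- r.search_frame(picture, thing): "rect" ([left, top, width, height] in pixels, round what is visible of it).
- r.outline_of(picture, thing): "pixels" (400x640 bool, what is visible of it) and "rect" ([left, top, width, height] in pixels, round what is visible of it).
- r.landmark_of(picture, thing): "point" ([column, row] in pixels: a listed point, or the origin of a listed thing).
The state is a dict: "clock": time; "joints": joint angles; "qvel": joint speeds; "tau": joint torques, N m; "tcp_pos": TCP position; "orientation": TCP orientation; "contact_force": force on the tool from outside, world axes, zero at the start; "moment": the same for the moment, N m; "grip_width": finger opening in m; "gripper_force": force on a finger pad.
Only numpy, scipy, OpenCV 4.12 (cv2) and the standard library are available. Lean on these libraries where they do the work, as an engineer would, in place of code of your own. Each camera call takes 0.05 s, during which the arm holds its last target. There are 200 camera calls.

## Working session

There is one attempt and no reset: what is moved stays moved. The work goes in short steps, Python scripts to look and compute and a tool call to move; the robot and the scene stay as the last step left them, time stands still between calls to the robot, and variables do not carry over. Pictures are saved under pics/ and viewed, at most 10 in all, crops included, and the job is handed in when it is done.

Besides the shell and the picture viewer there is one more tool, called after "Call:" as a command line: name --pt "numbers of a row" for each row, then --argument value for the rest. apply_moves: Moves the arm, as the interface text tells. Its arguments: {"type":"object","properties":{"rows":{"type":"array","items":{"type":"array","items":{"type":"number"}}},"claw":{"type":"number"},"newtons":{"type":"number"}},"required":["rows"]}

```bash
mkdir -p pics; cat > h.py <<'E'
import numpy as np,cv2
from bench import r
from scipy.spatial.transform import Rotation as R
def rot(a):
    a=np.array(a,float)
    if a.shape==(3,3): return a
    return R.from_rotvec(a).as_matrix() if a.size==3 else R.from_quat(a).as_matrix()
def ray(f,px):
    K=np.array(f["intrinsics"],float);d=np.array(f["dist"],float)
    u=cv2.undistortPoints(np.array([[px]],float),K,d)[0,0]
    v=rot(f["attitude"])@np.array([u[0],-u[1],-1]);return np.array(f["eye"],float),v/np.linalg.norm(v)
def atz(f,px,z):
    e,v=ray(f,px);return e+v*(z-e[2])/v[2]
def tri(a):
    A=np.zeros((3,3));b=np.zeros(3)
    for f,p in a:
        e,v=ray(f,p);M=np.eye(3)-np.outer(v,v);A+=M;b+=M@e
    x=np.linalg.solve(A,b);res=[np.linalg.norm(np.cross(ray(f,p)[1],x-f["eye"])) for f,p in a];return x,res
def proj(f,X):
    A=rot(f["attitude"]);p=(np.array(X)-f["eye"])@A*[1,-1,-1]
    return cv2.projectPoints(p.reshape(-1,1,3),np.zeros(3),np.zeros(3),np.array(f["intrinsics"],float),np.array(f["dist"],float))[0][:,0]
E
python3 - <<'E'
from h import *
o=r.get_obs();print({k:np.round(v,3) for k,v in o.items()})
F={n:r.grab_frame(n) for n in("side","top")}
for n,f in F.items():
    print(n,f["eye"],f["attitude"],f["intrinsics"],f["dist"]);cv2.imwrite(f"pics/{n}0.png",f["pixels"][...,::-1])
for t in ["knob","drawer_face","gate_pivot","unit","keeper"]:
    P=[]
    for n,f in F.items():
        l=r.landmark_of(f,t)
        if l: print(t,n,np.round(l[0]["point"],1),l[0]["conf"]);P.append((f,l[0]["point"]))
    if len(P)==2: print(t,tri(P))
E
```

```text
{'clock': np.float64(0.0), 'joints': array([-1.456,  0.478,  0.022,  1.556, -0.012,  1.109, -0.083]), 'qvel': array([-0.001, -0.   , -0.   ,  0.001,  0.   ,  0.   ,  0.001]), 'tau': array([ 1.0000e-03, -5.9643e+01,  1.6080e+00, -2.8120e+01,  1.2000e-02,
        9.0000e-03, -0.0000e+00]), 'tcp_pos': array([0.149, 0.658, 0.201]), 'orientation': array([-3.490e-01, -3.122e+00,  3.000e-03]), 'contact_force': array([-0.251, -0.48 ,  0.05 ]), 'moment': array([ 0.01 , -0.002, -0.004]), 'gripper_force': np.float64(0.0), 'grip_width': np.float64(0.086)}
side [ 0.33398328 -0.7861844   0.75835044] [ 0.89981926 -0.12151164 -0.26231111] [[382.02520511   0.         319.99460334]
 [  0.         382.02520511 198.78848154]
 [  0.           0.           1.        ]] [0.01087225 0.         0.         0.         0.        ]
top [ 0.41636908 -0.00531887  1.25851386] [ 0.12954613 -0.1042767  -1.57497242] [[448.31948459   0.         322.29294014]
 [  0.         448.31948459 203.36891503]
 [  0.           0.           1.        ]] [0.04002843 0.         0.         0.         0.        ]
knob side [346.  199.8] 0.54
knob top [364.4 196.1] 0.45
knob (array([ 0.59641053, -0.09163344,  0.17373563]), [np.float64(0.00032284522095243803), np.float64(0.0003228452209525)])
drawer_face side [316.9 189.5] 0.58
drawer_face top [300.1 214.3] 0.75
drawer_face (array([0.56449812, 0.07072113, 0.09554836]), [np.float64(0.00221792083745981), np.float64(0.002217920837460037)])
gate_pivot side [382.  274.7] 0.95
gate_pivot top [423.5 187.7] 0.73
gate_pivot (array([ 0.63325291, -0.2578008 ,  0.06985318]), [np.float64(0.001440458410301516), np.float64(0.001440458410301741)])
unit side [347.  238.1] 0.69
unit top [347.3 200.6] 0.86
unit (array([ 0.6147534 , -0.0571657 ,  0.00541933]), [np.float64(0.0032671080669423582), np.float64(0.0032671080669422667)])
keeper top [347.  200.6] 0.47
```

View pics/side0.png

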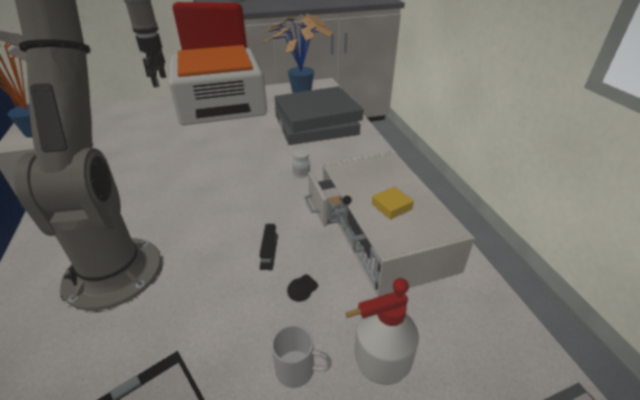

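View pics/top0.png

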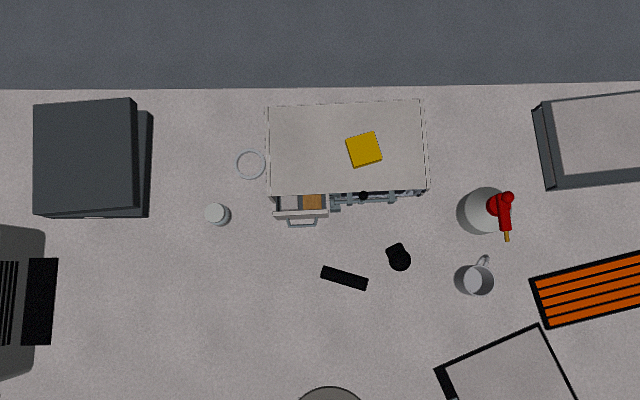

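```bash
cat >> h.py <<'E'
def rows(p,yaw,pt=None):
    "tool-frame shift/turn numbers (scaled) to world p, tool down with closing axis y at world yaw (y axis=(-s,c))"
    o=r.get_obs();C=rot(o["orientation"]);t=np.array(o["tcp_pos"])
    G=np.array([[-np.cos(yaw),-np.sin(yaw),0],[-np.sin(yaw),np.cos(yaw),0],[0,0,-1]]).T
    return np.round(C.T@(np.array(p)-t)/.25,3),np.round(R.from_matrix(C.T@G).as_rotvec()/(np.pi/2),3)
E
python3 - <<'E'
from h import *
F={n:r.grab_frame(n) for n in("side","top")}
f=F["top"]
m=r.outline_of(f,"unit");print([(x["rect"],x["conf"]) for x in m][:2])
im=f["pixels"].copy();im[m[0]["pixels"],2]=255
cv2.imwrite("pics/c.png",cv2.resize(im[80:240,250:440][...,::-1],None,fx=4,fy=3.7,interpolation=2))
for p in [(268,194),(427,191),(265,104),(420,98)]: print(p,atz(f,p,.125))
for n in F:
  k=r.outline_of(F[n],"knob")
  if k: 
    ys,xs=np.where(k[0]["pixels"]);print("knob",n,k[0]["rect"],xs.mean(),ys.mean(),k[0]["conf"])
for t in ["paste","mouse","stapler","notes","drawer_face","knob","tape"]:
  l=r.landmark_of(f,t); l and print(t,atz(f,l[0]["point"],{"notes":.125,"drawer_face":.1,"knob":.172}.get(t,0)).round(3),l[0]["conf"])
E
```

```text
[([328.9, 188.3, 60.5, 19.9], 0.67), ([263.3, 94.9, 167.1, 133.2], 0.55)]
(268, 194) [0.61183092 0.15173266 0.125     ]
(427, 191) [ 0.61590097 -0.25501136  0.125     ]
(265, 104) [0.85320358 0.16224216 0.125     ]
(420, 98) [ 0.86419165 -0.2462276   0.125     ]
knob side [346.9, 196.9, 5.6, 30.0] 345.63829787234044 207.48936170212767 0.66
knob top [359.3, 192.5, 7.3, 9.3] 361.8641975308642 196.97530864197532 0.54
paste [0.584 0.301 0.   ] 0.69
mouse [ 0.444 -0.195  0.   ] 0.76
stapler [ 0.397 -0.051  0.   ] 0.56
notes [ 0.724 -0.103  0.125] 0.96
drawer_face [0.55  0.064 0.1  ] 0.84
knob [ 0.591 -0.091  0.172] 0.63
tape [0.719 0.228 0.   ] 0.87
```

View pics/c.png

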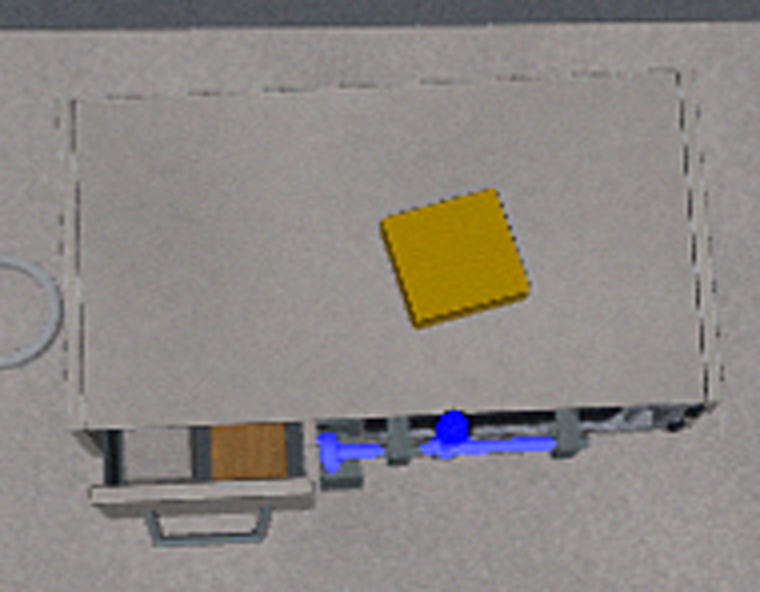

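```bash
python3 - <<'E'
from h import *
for p in [(.30,.5,.2),(.38,.45,.2),(.42,.42,.2)]: print(p,*rows(p,.04))
E
```

```text
(0.3, 0.5, 0.2) [-0.728 -0.484  0.009] [ 0.    -0.    -0.167]
(0.38, 0.45, 0.2) [-1.085 -0.609  0.009] [ 0.    -0.    -0.167]
(0.42, 0.42, 0.2) [-1.267 -0.69   0.009] [ 0.    -0.    -0.167]
```

Call:
apply_moves --pt "-0.2 -0.13 0 0 0 -0.06" --pt "-0.4 -0.26 0 0 0 -0.12" --pt "-0.6 -0.4 0 0 0 -0.167" --pt "-0.8 -0.52 0 0 0 -0.167" --pt "-0.95 -0.65 0 0 0 -0.167" --claw 0 --newtons 40

```text
clock: 1.82
tcp_pos: [0.3471, 0.4455, 0.2026]
orientation: [-0.059, 3.14, 0.001]
contact_force: [0.5, 0.8, 0.2]
grip_width: -0.0001
gripper_force: 0.0
```

```bash
python3 - <<'E'
from h import *
o=r.get_obs();print(o["joints"].round(2),o["tcp_pos"],o["clock"])
for p in [(.45,.25,.2),(.50,.20,.2),(.50,.073,.2),(.5,.073,.09)]: print(p,*rows(p,.04))
E
```

```text
[-1.06  0.3   0.04  1.83 -0.01  1.02  0.6 ] [0.34707514 0.44548032 0.20258369] 1.825
(0.45, 0.25, 0.2) [-0.382 -0.797  0.01 ] [ 0.     0.001 -0.002]
(0.5, 0.2, 0.2) [-0.574 -1.004  0.01 ] [ 0.     0.001 -0.002]
(0.5, 0.073, 0.2) [-0.555 -1.512  0.01 ] [ 0.     0.001 -0.002]
(0.5, 0.073, 0.09) [-0.555 -1.512  0.45 ] [ 0.     0.001 -0.002]
```

Call:
apply_moves --pt "-0.12 -0.2 0 0 0 0" --pt "-0.24 -0.4 0 0 0 0" --pt "-0.36 -0.6 0 0 0 0" --pt "-0.48 -0.8 0 0 0 0" --pt "-0.57 -1.0 0 0 0 0"

```text
clock: 2.45
tcp_pos: [0.4984, 0.2014, 0.2027]
orientation: [-0.061, 3.14, 0.001]
contact_force: [0.1, 0.9, -0.2]
grip_width: -0.0002
gripper_force: 0.0
```

```bash
python3 - <<'E'
from h import *
o=r.get_obs();print(o["joints"].round(2),o["tcp_pos"],o["clock"])
for p in [(.50,.073,.2),(.5,.073,.09)]: print(p,*rows(p,.04))
E
```

```text
[-0.66  0.25  0.19  1.9  -0.06  1.    1.16] [0.49842917 0.20144353 0.20267811] 2.45
(0.5, 0.073, 0.2) [ 0.014 -0.514  0.01 ] [ 0.     0.001 -0.001]
(0.5, 0.073, 0.09) [ 0.014 -0.514  0.45 ] [ 0.     0.001 -0.001]
```

Call:
apply_moves --pt "0.01 -0.2 0 0 0 0" --pt "0.01 -0.4 0 0 0 0" --pt "0.01 -0.51 0.1 0 0 0" --pt "0.01 -0.51 0.3 0 0 0" --pt "0.01 -0.51 0.46 0 0 0"

```text
clock: 3.08
tcp_pos: [0.4997, 0.0752, 0.0862]
orientation: [-0.06, 3.14, 0.0]
contact_force: [0.7, 0.8, -0.3]
grip_width: 0.0001
gripper_force: 0.0
```

```bash
python3 - <<'E'
from h import *
o=r.get_obs();print(o["joints"].round(2),o["tcp_pos"],o["contact_force"],o["clock"])
f=r.grab_frame("side");cv2.imwrite("pics/s1.png",cv2.resize(f["pixels"][130:300,230:480][...,::-1],None,fx=3,fy=3))
E
```

```text
[-0.47  0.36  0.23  2.07 -0.12  0.72  1.46] [0.49967443 0.0752352  0.08623802] [ 0.72193024  0.80989549 -0.25541891] 3.075
```

View pics/s1.png

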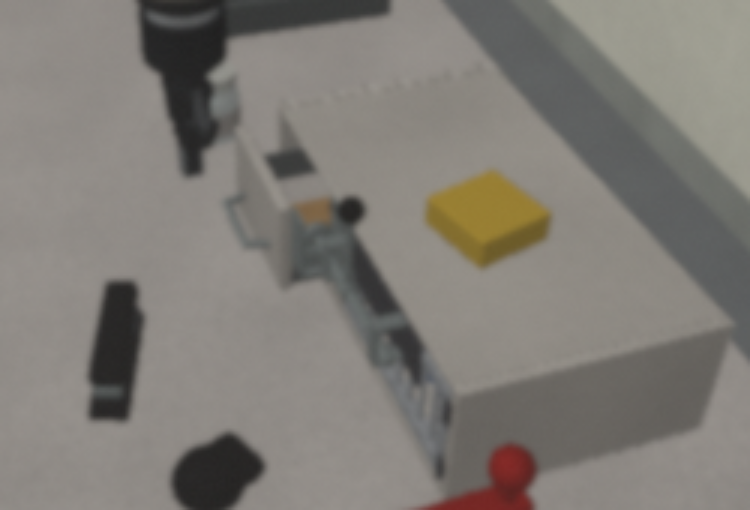

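Call:
apply_moves --pt "-0.06 0 0 0 0 0" --pt "-0.12 0 0 0 0 0" --pt "-0.18 0 0 0 0 0" --pt "-0.24 0 0 0 0 0" --pt "-0.3 0 0 0 0 0"

```text
clock: 3.75
tcp_pos: [0.576, 0.0788, 0.0877]
orientation: [-0.062, 3.14, 0.0]
contact_force: [0.4, 0.6, 0.8]
grip_width: 0.0001
gripper_force: 0.0
```

Call:
apply_moves --pt "-0.012 0 0 0 0 0" --pt "-0.024 0 0 0 0 0" --pt "-0.036 0 0 0 0 0"

```text
clock: 4.12
tcp_pos: [0.5832, 0.079, 0.0872]
orientation: [0.062, -3.14, -0.0]
contact_force: [0.2, -0.2, -0.7]
grip_width: -0.0002
gripper_force: 0.0
```

Call:
apply_moves --pt "-0.012 0 0 0 0 0" --pt "-0.024 0 0 0 0 0" --pt "-0.036 0 0 0 0 0"

```text
clock: 4.5
tcp_pos: [0.5927, 0.0794, 0.0873]
orientation: [0.062, -3.141, -0.0]
contact_force: [-1.0, 0.5, 0.4]
grip_width: -0.0001
gripper_force: 0.0
```

```bash
python3 - <<'E'
from h import *
print(r.get_obs()["contact_force"])
f=r.grab_frame("side");cv2.imwrite("pics/s2.png",cv2.resize(f["pixels"][130:260,250:440][...,::-1],None,fx=4,fy=4))
E
```

```text
[-1.03540161  0.483929    0.4134468 ]
```

View pics/s2.png

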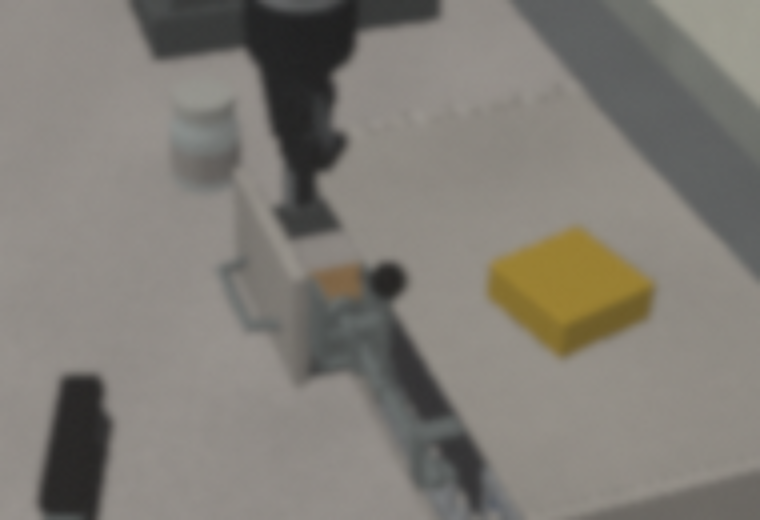

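```bash
python3 - <<'E'
from h import *
o=r.get_obs();t=o["tcp_pos"]
F={n:r.grab_frame(n) for n in("side","top")}
out=[]
for n,f in F.items():
    p=proj(f,[t,t+[0,0,.019]]);print(n,p.round(1))
    im=f["pixels"][...,::-1].copy();c=p[0].astype(int)
    for q in p: cv2.circle(im,tuple(q.astype(int)),1,(0,0,255),-1)
    P=[]
    out.append(cv2.resize(im[c[1]-50:c[1]+50,c[0]-50:c[0]+50],(400,400),interpolation=2))
    l=r.landmark_of(f,"drawer_face");print([(x["point"],x["conf"]) for x in l])
cv2.imwrite("pics/st.png",np.hstack(out))
E
```

```text
side [[324.8 188.5]
 [324.8 183.3]]
[([318.0, 189.6], 0.83), ([390.2, 209.0], 0.24)]
top [[297.2 203.1]
 [296.7 202. ]]
[([299.5, 215.8], 0.67), ([345.6, 278.1], 0.2)]
```

View pics/st.png

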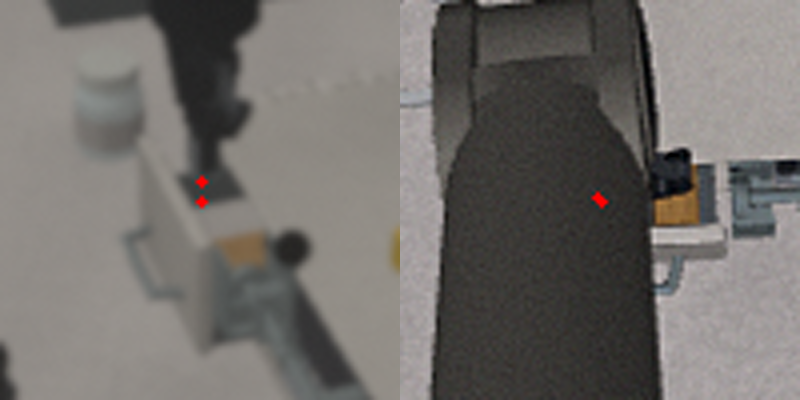

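```bash
python3 - <<'E'
from h import *
f=r.grab_frame("side")
for z in(.05,.0862,.1,.12,.14): print(z,proj(f,[(.4997,.0752,z),(.5927,.0794,z)]).round(1).tolist())
for n in [f,r.grab_frame("top")]:print(r.landmark_of(n,"drawer_face")[0])
# face tip candidates: ideal face positions
O=np.array([.614,-.053,0]);c,s=np.cos(.04),np.sin(.04);U=lambda x,y,z:O+[c*x-s*y,s*x+c*y,z]
for X in(0,-.03,-.05,-.07): print(X,proj(f,[U(X,.127,.1),U(X,.055,.114),U(X,.198,.114),U(X,.055,.014)]).round(1).tolist())
E
```

```text
0.05 [[294.7, 204.9], [324.6, 198.5]]
0.0862 [[294.1, 195.1], [324.6, 188.8]]
0.1 [[293.9, 191.3], [324.6, 185.1]]
0.12 [[293.6, 185.7], [324.6, 179.5]]
0.14 [[293.2, 179.9], [324.7, 173.7]]
{'point': [320.9, 188.8], 'conf': 0.67}
{'point': [299.6, 214.0], 'conf': 0.83}
0 [[330.5, 185.2], [339.3, 195.7], [322.7, 168.4], [338.4, 222.8]]
-0.03 [[320.7, 187.2], [329.0, 197.8], [313.3, 170.2], [328.7, 225.0]]
-0.05 [[314.2, 188.5], [322.1, 199.3], [307.0, 171.4], [322.1, 226.5]]
-0.07 [[307.5, 189.8], [315.1, 200.7], [300.6, 172.6], [315.6, 228.0]]
```

Call:
apply_moves --pt "0 0 -0.2 0 0 0" --pt "0.16 0 -0.2 0 0 0" --pt "0.36 0 -0.2 0 0 0" --pt "0.4 0 -0.05 0 0 0" --pt "0.4 0 0.1 0 0 0"

```text
clock: 5.58
tcp_pos: [0.4922, 0.0758, 0.0623]
orientation: [-0.063, 3.139, 0.002]
contact_force: [0.7, 0.7, -1.2]
grip_width: -0.0001
gripper_force: 0.0
```

```bash
python3 - <<'E'
from h import *
t=r.get_obs()["tcp_pos"];print(t)
f=r.grab_frame("side");im=f["pixels"][...,::-1].copy()
p=proj(f,t)[0];print(p)
cv2.circle(im,tuple(p.astype(int)),0,(0,0,255),-1)
cv2.imwrite("pics/s3.png",cv2.resize(im[130:230,230:350],None,fx=6,fy=6,interpolation=2))
E
```

```text
[0.49217135 0.07576193 0.06231279]
[291.95989377 201.92761325]
```

View pics/s3.png

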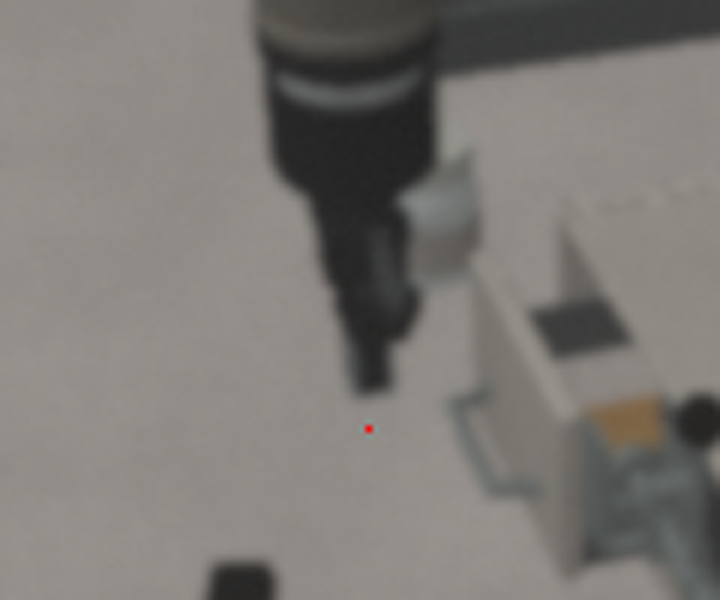

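Call:
apply_moves --pt "-0.06 0 0 0 0 0" --pt "-0.12 0 0 0 0 0" --pt "-0.18 0 0 0 0 0" --pt "-0.24 0 0 0 0 0" --pt "-0.28 0 0 0 0 0"

```text
clock: 6.25
tcp_pos: [0.5635, 0.0783, 0.0625]
orientation: [0.062, -3.141, -0.0]
contact_force: [-1.6, -0.1, 1.9]
grip_width: 0.0004
gripper_force: 1.0
```

Call:
apply_moves --pt "-0.02 0 0 0 0 0" --pt "-0.04 0 0 0 0 0" --pt "-0.06 0 0 0 0 0" --pt "-0.08 0 0 0 0 0"

```text
clock: 6.75
tcp_pos: [0.5825, 0.079, 0.0622]
orientation: [0.062, -3.14, 0.0]
contact_force: [-2.2, 0.8, -0.9]
grip_width: -0.0001
gripper_force: 0.9
```

```bash
python3 - <<'E'
from h import *
o=r.get_obs();t=o["tcp_pos"];print(t,o["contact_force"])
f=r.grab_frame("side");im=f["pixels"][...,::-1].copy()
cv2.imwrite("pics/s4.png",cv2.resize(im[130:230,260:380],None,fx=6,fy=6,interpolation=2))
E
```

```text
[0.58254613 0.07898626 0.06220156] [-2.18048504  0.81929683 -0.93281933]
```

View pics/s4.png

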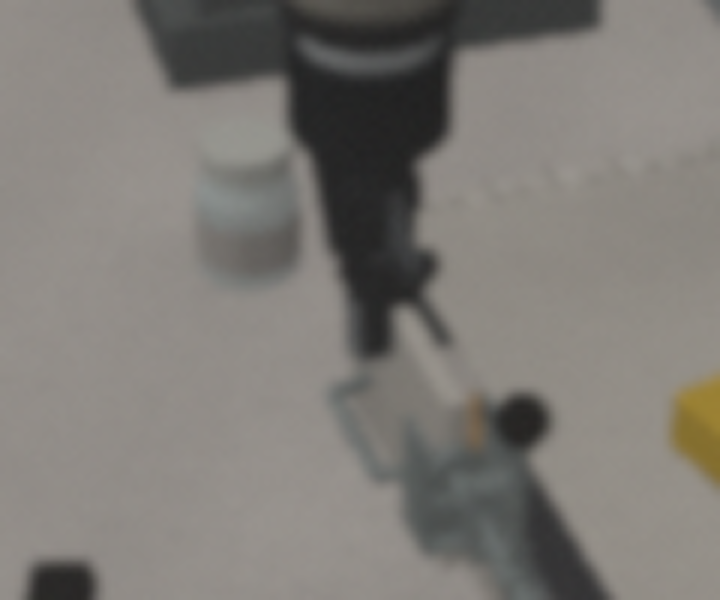

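Call:
apply_moves --pt "-0.016 0 0 0 0 0" --pt "-0.032 0 0 0 0 0" --pt "-0.044 0 0 0 0 0" --pt "-0.056 0 0 0 0 0"

```text
clock: 7.3
tcp_pos: [0.5967, 0.0796, 0.0622]
orientation: [0.062, -3.141, -0.0]
contact_force: [-2.0, -0.2, 0.4]
grip_width: -0.0003
gripper_force: 0.8
```

Call:
apply_moves --pt "-0.008 0 0 0 0 0" --pt "-0.016 0 0 0 0 0"

```text
clock: 7.55
tcp_pos: [0.6003, 0.0797, 0.0622]
orientation: [0.062, -3.14, -0.0]
contact_force: [-7.3, 0.4, 4.9]
grip_width: 0.0003
gripper_force: 3.2
```

Call:
apply_moves --pt "-0.01 0 0 0 0 0" --pt "-0.01 0 0 0 0 0" --pt "-0.01 0 0 0 0 0"

```text
clock: 7.92
tcp_pos: [0.6, 0.0796, 0.0621]
orientation: [0.062, -3.135, 0.0]
contact_force: [-10.1, 0.3, 7.4]
grip_width: 0.0001
gripper_force: 5.4
```

Call:
apply_moves --pt "0.08 0 0 0 0 0" --pt "0.16 0 -0.1 0 0 0" --pt "0.16 0 -0.3 0 0 0" --pt "0.16 -0.15 -0.5 0 0 0" --pt "0.16 -0.35 -0.6 0 0 0" --claw 0.75

```text
clock: 8.55
tcp_pos: [0.5688, -0.0089, 0.2158]
orientation: [-0.067, 3.135, 0.002]
contact_force: [0.5, -1.2, -1.2]
grip_width: 0.0643
gripper_force: 0.0
```

```bash
python3 - <<'E'
from h import *
F={n:r.grab_frame(n) for n in("side","top")}
P=[]
for n,f in F.items():
    l=r.landmark_of(f,"knob");print(n,l[:2]);P.append((f,l[0]["point"]))
    m=r.outline_of(f,"knob")
    if m: print(m[0]["rect"],m[0]["conf"])
    d=r.landmark_of(f,"drawer_face");print("df",d[:1])
print(tri(P), proj(F["side"],[(.5965,-.09,.172)]),proj(F["top"],[(.5965,-.09,.172)]))
t=r.get_obs()["tcp_pos"];print(t)
for p in [(.5965,-.090,.21),(.5965,-.090,.128)]: print(p,*rows(p,.04))
E
```

```text
side []Traceback (most recent call last):
  File "<stdin>", line 5, in <module>
IndexError: list index out of range
```

Call:
apply_moves --pt "-0.03 -0.12 0 0 0 0" --pt "-0.07 -0.24 0 0 0 0" --pt "-0.1 -0.33 0.0 0 0 0" --pt "-0.1 -0.33 0.12 0 0 0" --pt "-0.1 -0.33 0.12 0 0 0"

```text
clock: 9.32
tcp_pos: [0.5931, -0.0894, 0.1796]
orientation: [0.064, -3.136, -0.001]
contact_force: [-0.0, 0.9, 0.6]
grip_width: 0.0643
gripper_force: 0.0
```

```bash
python3 - <<'E'
from h import *
t=r.get_obs()["tcp_pos"];print(t)
f=r.grab_frame("side");im=f["pixels"][...,::-1].copy()
for t_ in ["knob","drawer_face"]: print(r.landmark_of(f,t_)[:2])
p=proj(f,[t,(.5965,-.09,.172)]);print(p)
for q in p: cv2.circle(im,tuple(q.round().astype(int)),0,(0,0,255),-1)
cv2.imwrite("pics/s5.png",cv2.resize(im[130:230,290:410],None,fx=6,fy=6,interpolation=2))
print(*rows((.5965,-.09,.128),.04))
E
```

```text
[ 0.59314802 -0.08938749  0.17963459]
[{'point': [347.3, 198.8], 'conf': 0.58}]
[{'point': [331.5, 187.3], 'conf': 0.71}]
[[344.40495998 197.63128741]
 [345.66367978 199.97506543]]
[-0.004 -0.001  0.219] [0.    0.    0.001]
```

View pics/s5.png

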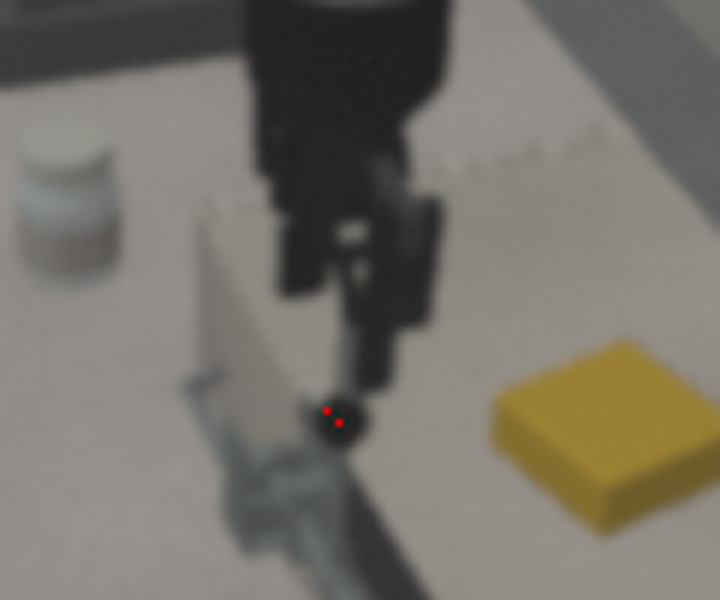

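Call:
apply_moves --pt "-0.02 0 0.07 0 0 0" --pt "-0.02 0 0.14 0 0 0" --pt "-0.02 0 0.206 0 0 0" --pt "-0.02 0 0.206 0 0 0"

```text
clock: 9.98
tcp_pos: [0.5983, -0.0903, 0.1287]
orientation: [0.062, -3.137, -0.0]
contact_force: [-0.3, -0.2, -0.2]
grip_width: 0.0639
gripper_force: 0.0
```

```bash
python3 - <<'E'
from h import *
t=r.get_obs()["tcp_pos"];print(t)
f=r.grab_frame("side");im=f["pixels"][...,::-1].copy()
print(r.landmark_of(f,"knob")[:2])
cv2.imwrite("pics/s6.png",cv2.resize(im[140:230,300:400],None,fx=6,fy=6,interpolation=2))
E
```

```text
[ 0.59828098 -0.09029929  0.12866193]
[{'point': [345.2, 200.4], 'conf': 0.43}, {'point': [299.3, 173.6], 'conf': 0.34}]
```

View pics/s6.png

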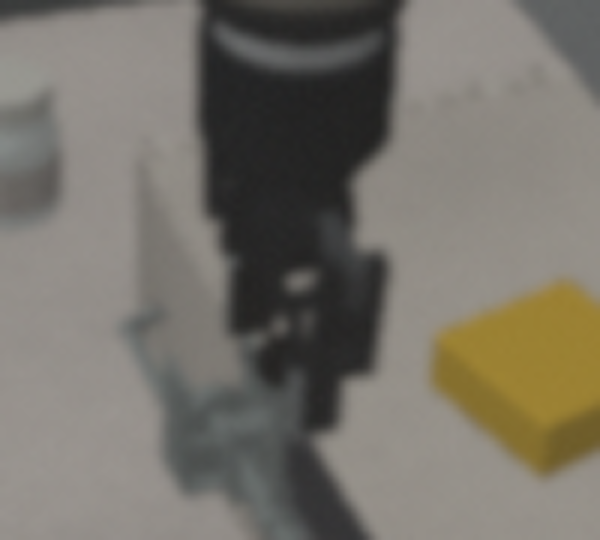

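Call:
apply_moves --pt "0 0 0 0 0 0" --pt "0 0 0 0 0 0" --pt "0 0 0 0 0 0" --pt "0 0 0 0 0 0" --pt "0 0 0 0 0 0" --claw 0 --newtons 50

```text
clock: 10.7
tcp_pos: [0.6002, -0.0897, 0.1316]
orientation: [-0.063, 3.14, 0.002]
contact_force: [-2.5, 2.5, 4.6]
grip_width: 0.0208
gripper_force: 48.6
```

Call:
apply_moves --pt "0 0 0 0 0 0" --pt "0 0 0 0 0 0" --pt "0 0 0.02 0 0 0" --pt "0 0 0.04 0 0 0" --pt "0 0 0.04 0 0 0" --claw 0.5

```text
clock: 11.32
tcp_pos: [0.5993, -0.0904, 0.12]
orientation: [0.062, -3.14, -0.0]
contact_force: [-0.3, -0.9, -0.0]
grip_width: 0.0428
gripper_force: 0.0
```

Call:
apply_moves --pt "0 0 0 0 0 0" --pt "0 0 0 0 0 0" --pt "0 0 0 0 0 0" --pt "0 0 0 0 0 0" --claw 0

```text
clock: 11.82
tcp_pos: [0.5998, -0.0898, 0.121]
orientation: [0.063, -3.141, -0.001]
contact_force: [-1.2, 4.2, 2.7]
grip_width: 0.0213
gripper_force: 48.8
```

Call:
apply_moves --pt "0 0 -0.018 0 0 0" --pt "0 0 -0.036 0 0 0" --pt "0 0 -0.054 0 0 0" --pt "0 0 -0.054 0 0 0"

```text
clock: 12.32
tcp_pos: [0.5998, -0.0914, 0.1348]
orientation: [-0.061, 3.141, -0.001]
contact_force: [-0.1, -0.1, -1.3]
grip_width: 0.0212
gripper_force: 49.2
```

```bash
python3 - <<'E'
from h import *
o=r.get_obs();print(o["contact_force"],o["grip_width"])
for n in("side","top"):
    f=r.grab_frame(n)
    for w in("knob","bolt_lift"):
        m=r.outline_of(f,w);print(n,w,[(x["rect"],x["conf"]) for x in m[:2]])
E
```

```text
[-0.08796665 -0.13484436 -1.33558763] 0.021244185536075613
side knob [([345.8, 209.0, 3.4, 14.8], 0.55), ([331.1, 204.3, 31.5, 44.3], 0.38)]
side bolt_lift [([333.7, 192.1, 29.2, 59.3], 0.56)]
top knob [([329.4, 196.8, 16.5, 12.1], 0.34)]
top bolt_lift [([331.8, 195.3, 14.4, 13.4], 0.44), ([329.7, 192.6, 12.5, 16.7], 0.36)]
```

Call:
apply_moves --pt "0 -0.016 0 0 0 0" --pt "0 -0.032 0 0 0 0" --pt "0 -0.048 0 0 0 0"

```text
clock: 13.0
tcp_pos: [0.6003, -0.1026, 0.1342]
orientation: [0.062, -3.141, -0.0]
contact_force: [-0.1, 1.0, -3.0]
grip_width: 0.0213
gripper_force: 49.2
```

Call:
apply_moves --pt "0 -0.025 0 0 0 0" --pt "0 -0.05 0 0 0 0" --pt "0 -0.075 0 0 0 0" --pt "0 -0.1 0 0 0 0" --pt "0 -0.1 0 0 0 0"

```text
clock: 13.62
tcp_pos: [0.6014, -0.1289, 0.1344]
orientation: [-0.06, 3.141, -0.002]
contact_force: [0.9, -0.7, -1.9]
grip_width: 0.0212
gripper_force: 49.2
```

```bash
python3 - <<'E'
from h import *
o=r.get_obs();t=np.array(o["tcp_pos"]);print(o["contact_force"],t,o["joints"].round(2))
O=np.array([.614,-.053]);c,s=np.cos(.04),np.sin(.04);pv=O+[c*.006+s*.198,s*.006-c*.198];print("pivot",pv)
C=rot(o["orientation"])
d=t[:2]-pv;print("radius",np.hypot(*d))
for a in(.08,.16,.24,.32,.40,.42):
    M=R.from_euler("z",a).as_matrix()
    sh=np.append((M[:2,:2]-np.eye(2))@d,0)
    print(a,(C.T@sh/.25).round(3),(R.from_matrix(C.T@M@C).as_rotvec()/(np.pi/2)).round(3))
E
```

```text
[ 0.85390299 -0.66583192 -1.9290995 ] [ 0.60137015 -0.1288609   0.13443025] [-0.13  0.46  0.32  1.79 -0.17  0.92  1.87]
pivot [ 0.62791309 -0.25060169]
radius 0.12460074253264153
0.08 [ 0.039 -0.009 -0.   ] [-0.    -0.    -0.051]
0.16 [ 0.077 -0.02  -0.   ] [-0.    -0.    -0.102]
0.24 [ 0.114 -0.035 -0.   ] [-0.    -0.    -0.153]
0.32 [ 0.15  -0.052 -0.   ] [-0.    -0.    -0.204]
0.4 [ 0.184 -0.073 -0.   ] [-0.    -0.    -0.255]
0.42 [ 0.192 -0.078 -0.   ] [-0.    -0.    -0.267]
```

Call:
apply_moves --pt "0.02 -0.004 0 0 0 -0.026" --pt "0.039 -0.009 0 0 0 -0.051" --pt "0.058 -0.014 0 0 0 -0.077" --pt "0.077 -0.02 0 0 0 -0.102" --pt "0.077 -0.02 0 0 0 -0.102"

```text
clock: 14.25
tcp_pos: [0.5822, -0.1336, 0.1345]
orientation: [-0.313, 3.125, -0.0]
contact_force: [1.5, -0.9, -1.6]
grip_width: 0.0214
gripper_force: 49.2
```

```bash
python3 - <<'E'
from h import *
o=r.get_obs();t=np.array(o["tcp_pos"]);print(o["contact_force"],t,o["orientation"],o["joints"].round(2))
pv=np.array([.6279,-.2506]);C=rot(o["orientation"]);d=t[:2]-pv;print("radius",np.hypot(*d))
for a in(.06,.12,.18,.24):
    M=R.from_euler("z",a).as_matrix();sh=np.append((M[:2,:2]-np.eye(2))@d,0)
    print(a,(C.T@sh/.25).round(3),(R.from_matrix(C.T@M@C).as_rotvec()/(np.pi/2)).round(3))
f=r.grab_frame("side")
for w in("gate","keeper"): print(w,[(x["rect"],x["conf"]) for x in r.outline_of(f,w)[:1]])
E
```

```text
[ 1.52802417 -0.85286097 -1.58447117] [ 0.58217073 -0.13358009  0.13451078] [-3.12530740e-01  3.12543954e+00 -3.05966155e-04] [-0.09  0.43  0.28  1.83 -0.15  0.9   2.02]
radius 0.1256376750515794
0.06 [ 0.03  -0.006 -0.   ] [-0.    -0.    -0.038]
0.12 [ 0.059 -0.014 -0.   ] [-0.    -0.    -0.076]
0.18 [ 0.087 -0.024 -0.   ] [-0.    -0.    -0.115]
0.24 [ 0.115 -0.035 -0.   ] [-0.    -0.    -0.153]
gate [([325.3, 206.3, 56.4, 82.1], 0.78)]
keeper [([327.6, 200.4, 3.4, 15.3], 0.58)]
```

Call:
apply_moves --pt "0.03 -0.006 0 0 0 -0.038" --pt "0.059 -0.014 0 0 0 -0.076" --pt "0.087 -0.024 0 0 0 -0.115" --pt "0.115 -0.035 0 0 0 -0.153" --pt "0.115 -0.035 0 0 0 -0.153"

```text
clock: 15.02
tcp_pos: [0.5557, -0.1475, 0.1343]
orientation: [-0.684, 3.066, 0.001]
contact_force: [1.9, -0.4, -2.3]
grip_width: 0.0214
gripper_force: 49.2
```

Call:
apply_moves --pt "0 0 0 0 0 0" --pt "0 0 0 0 0 0" --pt "0 0 0 0 0 0" --pt "0 0 0 0 0 0"

```text
clock: 15.52
tcp_pos: [0.556, -0.1473, 0.1343]
orientation: [-0.686, 3.066, 0.0]
contact_force: [2.1, 0.6, -2.2]
grip_width: 0.0213
gripper_force: 49.2
```

```bash
python3 - <<'E'
from h import *
o=r.get_obs();t=np.array(o["tcp_pos"]);print(o["contact_force"],t,o["grip_width"])
c,s=np.cos(.04),np.sin(.04);pv=np.array([.6279,-.2506]);d=t[:2]-pv
print("radius",np.hypot(*d))
# gate angle from knob offset: knob local at start (-24, 165) rel. pivot, drawn p
th=np.arctan2(-d[0],d[1]); L=np.sqrt(max(d@d-.024**2,0)); print("gate",th-.04-np.arctan2(.024,L),"pull",.165-L)
F={n:r.grab_frame(n) for n in("side","top")}
for n,f in F.items():
    for w in("gate","drawer_face"): print(n,w,[(x["rect"],x["conf"]) for x in r.outline_of(f,w)[:1]])
    l=r.landmark_of(f,"drawer_face");print(l[:1])
# predicted free edge bottom/top of gate on images for several angles
    for a in(0,.25,.4,.55):
        e=pv+.217*np.array([-np.sin(.04+a),np.cos(.04+a)]);print(a,proj(f,[(*e,.112),(*e,.013)]).round(0).tolist())
E
```

```text
[ 2.08765252  0.55941381 -2.18214798] [ 0.55599853 -0.14726619  0.13429056] 0.0212702624841564
radius 0.12588763940268397
gate 0.3760930099621259 pull 0.0414212892348355
side gate [([313.0, 210.4, 66.9, 75.1], 0.78)]
side drawer_face []
[]
0 [[346.0, 204.0], [345.0, 231.0]]
0.25 [[328.0, 209.0], [328.0, 236.0]]
0.4 [[318.0, 214.0], [318.0, 241.0]]
0.55 [[309.0, 220.0], [310.0, 247.0]]
top gate [([347.8, 209.4, 25.8, 23.5], 0.75)]
top drawer_face [([276.1, 195.3, 50.4, 15.3], 0.58)]
[{'point': [462.4, 279.3], 'conf': 0.57}]
0 [[340.0, 191.0], [339.0, 198.0]]
0.25 [[344.0, 212.0], [343.0, 216.0]]
0.4 [[348.0, 223.0], [347.0, 227.0]]
0.55 [[355.0, 234.0], [353.0, 237.0]]
```

```bash
python3 -c "
from bench import r
print(r.hand_in())"
```

```text
the job is handed in; nothing more can be done
None
```

I handed the job in with the drawer shut, the bolt drawn about 40 mm, and the gate held about 0.4 rad open by its handle, all judged from arm position, force readings and the camera; the hand-in gave no verdict.

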